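# Set the dust-extraction damper and start the extractor

### The job

Set the suction of the bench's dust-extraction port: with your fingertips, push the black-knobbed lever of the damper ring gently round until its pointer points at the middle of the red marker on the scale, and let go of it. Then press the green start button fully down and release it, with the lever still on the marker. Do not press the red stop button, do not shift the red marker, and leave the tools and other things on the bench where they stand.

Things in the scene. Friction and masses are not known exactly. Their poses are not given: they have to be found in the camera images.
- damper: the bench-top dust-extraction port with its iris damper, screwed to the bench: dark base plate 170 x 170 mm and 10 mm thick, blue round body 140 mm across, and a flat white scale plate with black tick marks, a fan reaching from the body out to 138 mm from the axis, its top 42 mm above the bench. Origin on the ring's vertical axis at bench height, z up; its x axis points through the middle of the scale
- damper_lever (a joint): angle of the damper's turning ring with its lever, 0 to 1.9 rad (stops at both ends), growing anticlockwise seen from above. The lever points at the angle (value - 0.95) from the damper's x axis. The aluminium ring is 124 mm across, its top 59 mm above the bench. It is stiff: it takes about 2.6 N at the knob to move, turns either way and stays where it is left
- lever_knob (a point): centre of the lever's black upright knob: a cylinder 24 mm across, 45 mm tall, from 80 to 125 mm above the bench, 85 mm from the ring's axis; beneath it a steel stem 12 mm across down to the lever arm (top 59 mm above the bench)
- pointer_tip (a point): outer tip of the black pointer (4 mm wide, 54 mm above the bench) that sticks out beyond the knob along the lever's line, 108 mm from the axis
- set_marker (a joint): angle of the red set-marker on the scale; when the lever's joint has this same value, the pointer points at the middle of the marker. Between 0.9 and 1.7, so the lever starts clockwise of it
- marker_tip (a point): the point 108 mm from the axis on the middle line of the red set-marker, just inside its inner edge, where the pointer tip (seen from above) has to be. The marker is a red tongue 12 mm wide clipped to the outer rim of the scale, 110 to 144 mm from the axis, its highest part 57 mm above the bench
- control_box: grey push-button box fixed to the bench, 85 x 155 mm and 45 mm tall, with two buttons on top, one 36 mm to each side of its middle along its y; origin at the centre of its underside
- start_button (a joint): travel of the green start button, m: 0 up, 0.006 fully down; springs back; about 5 N presses it fully down
- start_button_top (a point): centre of the top face of the green start button (32 mm across, in a black housing); it is pressed straight down. Which of the box's two places it has varies
- stop_button (a joint): travel of the red stop button, m: 0 up, 0.006 fully down
- stop_button_top (a point): centre of the top face of the red stop button, 32 mm across
- glue_bottle: loose yellow glue bottle, 56 mm across, 140 mm tall, orange cap, standing on the robot's side of the damper; origin at the centre of its underside
- screw_jar: loose glass jar with a steel lid, 56 mm across, 70 mm tall, standing on the robot's side of the button box; origin at the centre of its underside
- mug: loose blue mug, 76 mm across, 90 mm tall, left of the damper; origin at the centre of its underside
- hammer: loose hammer lying left of the damper; origin at the underside near the middle of its length, handle towards its own -x
- screwdriver: loose screwdriver lying right of the button box; origin at the underside near the middle of its length, handle towards its own -x
- tape_measure: loose yellow tape measure, 65 x 35 x 62 mm tall, beyond the damper and box; origin at the centre of its underside
- foam_offcut: loose lavender foam-board offcut, 60 x 130 x 40 mm, beyond the damper; origin at the centre of its underside
- wood_block: loose pale wood offcut, 50 x 90 x 38 mm, on the robot's side between damper and box; origin at the centre of its underside

How it is judged:
By the outcome, as a careful person would: the job done as asked, in the order asked, and still so for the second after the job is handed in, with the robot touching nothing.
It also fails if it takes over 51 s, if anything falls off the work surface, if the arm or the gripper's body presses on something with over 40 N, if the wrist force passes 120 N, or if a joint passes its speed limit or range.

### The arm

A 6-joint arm with a two-finger parallel gripper is mounted at the origin on the work surface. World frame = base frame: x ahead of the robot, y to its left, z up, the work surface at z = 0. Lengths are in m, angles in rad, forces in N, time in s.
With the tool pointing down it reaches from about 0.3 to 0.875 m from the base axis. Payload 4.2 kg.
Tool frame: the origin (TCP) lies at the very end of the fingers, on their centre line; the grasp point (between the pads) lies 19 mm behind it; z points along the fingers, y is the direction in which the jaws open and shut (so a half turn about z gives the same grasp; the last joint's range is limited). The gripper opens to 85 mm and grips with 20 to 120 N. Pads are 22 mm wide; open, the fingers measure 114 mm over their backs; the gripper's body (76 mm by 85 mm) begins 54 mm behind the grasp point. The pads swing forward as they close: fully open they stand 13 mm farther back than shut.
Start: joints at [1.208, 0.32, 1.565, -0, 1.257, -0.02], TCP at [0.193, 0.542, 0.231] pointing down, gripper open.
Joint ranges: [-3.11, 3.11], [-0.84, 2.01], [0.21, 2.61], [-1.34, 4.49], [0.05, 2.63], [-2.56, 2.56]. Speed limits (rad/s): [2.57, 2.57, 3.14, 3.14, 3.14, 3.14].

### API

Orientations are given as [roll, pitch, yaw] about the fixed x, y, z axes, in that order (R = Rz(yaw) Ry(pitch) Rx(roll)).
In Python, from workcell import r gives the robot as it stands.
- The arm moves only by the tool play_rows, never from a script. Its argument "rows" is text: rows parted by semicolons, each of 6 numbers parted by spaces: the shift along the tool's x, y, z in mm, then the turn, a rotation vector about the tool's x, y, z in rad. In form: tx ty tz ax ay az; .... A call has 1 to 20 rows; each row shifts and turns the pose as measured when the row begins, along the tool's axes as they then stand; what a row does not reach is not made up. A row lasts 1/8 s, in which the tool goes at most 62.5 mm and 10.7 degrees, less where a joint would pass 70% of its speed; a pose out of reach is approached as far as the arm can. A call with a gripper value outside its range is refused whole. "fingers" is the finger opening in mm, from 0 to 85.4, set as the call begins (left out, the last holds). The fingers move at their own pace and stop on an object; the grip force is fixed at half the most. Time passes only in rows, so rows that do not move let the fingers close. It gives the time, the measured TCP pose, the force and the opening at its end, in the units of the state.
- r.get_obs(): the state, without advancing time (a new reading comes with each control period).
- r.camera(name): name is "side" or "top"; returns a dict with "image" (480x640x3 uint8, red, green, blue), "z_map" (480x640 float32, m along the optical axis (not along the pixel's ray), 0 where there is no reading), "fovy" (degrees; the focal length in pixels is half the picture's height over the tangent of half this angle, whatever the lens; pixels are square), "cx", "cy" (the principal point, pixels), "R" (3x3) and "t" (3): a world point X has camera coordinates R X + t. Camera axes: x right, y down, z forward; pixel columns grow to the right and rows downward; lengths in m; the calibration is good to about 2 mm. A picture is of the moment at which its call begins.
- r.close_job(): hands the job in, once; it reports no verdict.
Trained networks look in the newest picture that a camera, given by its name, has taken for a name from the list of things; names that differ only in an ending like _2 or _b are one class to them, and where a whole thing is asked for, a point or a joint stands for the part that bears it (a point fixed in the world has none). Each returns a list of dicts, best first, with "confidence" (0 to 1); they miss things now and then, are a little off and sometimes report something else, mostly with a low value. They report only what shows in the picture. A call takes as long as a camera call.
- r.find_in(camera, target): "bbox" ([left, top, right, bottom] in pixels, round what is visible of it).
- r.pinpoint(camera, target): "uv" ([column, row] in pixels: a listed point, or the origin of a listed thing).
The state is a dict: "clock": time; "qpos": joint angles; "joint_velocities": joint speeds; "joint_torque": joint torques, N m; "tool_pos": TCP position; "eef_rot": TCP orientation; "wrist_force": force on the tool from outside, world axes, zero at the start; "moment": the same for the moment, N m; "grip_width": finger opening in m.
Only numpy, scipy, OpenCV 4.12 (cv2) and the standard library are available. Lean on these libraries where they do the work, as an engineer would, in place of code of your own. Each camera call takes 0.05 s, during which the arm holds its last target. There are 200 camera calls.

## Working session

There is one attempt and no reset: what is moved stays moved. The work goes in short steps, Python scripts to look and compute and a tool call to move; the robot and the scene stay as the last step left them, time stands still between calls to the robot, and variables do not carry over. Pictures are saved under pics/ and viewed, about 8 in all and at most 12, crops included, and the job is handed in when it is done.

Besides the shell and the picture viewer there is one more tool, called after "Emit:" as name(argument=value, ...) on one line, values as JSON. play_rows: Moves the arm, as the interface text tells. Its arguments: {"type":"object","properties":{"rows":{"type":"string"},"fingers":{"type":"number"}},"required":["rows"]}

```bash
mkdir -p pics; cat > h.py <<'E'
import numpy as np,cv2
from workcell import r
def ray(c,uv):
    f=240/np.tan(np.radians(c['fovy'])/2)
    d=np.array([(uv[0]-c['cx'])/f,(uv[1]-c['cy'])/f,1.])
    return -c['R'].T@c['t'], c['R'].T@d
def atz(c,uv,z):
    o,d=ray(c,uv); return o+d*(z-o[2])/d[2]
def proj(c,X):
    f=240/np.tan(np.radians(c['fovy'])/2)
    p=c['R']@np.asarray(X)+c['t']; return p[:2]/p[2]*f+[c['cx'],c['cy']]
def save(c,n,box=None,s=1):
    im=c['image'][:,:,::-1]
    if box: im=im[box[1]:box[3],box[0]:box[2]]
    cv2.imwrite('pics/'+n,cv2.resize(im,None,fx=s,fy=s,interpolation=cv2.INTER_CUBIC))
E
python3 - <<'E'
from h import *
np.set_printoptions(precision=4,suppress=True)
Z=dict(damper=0,lever_knob=.1025,pointer_tip=.054,marker_tip=.054,control_box=0,start_button_top=None,stop_button_top=None,glue_bottle=0,screw_jar=0,mug=0,wood_block=0,tape_measure=0)
for n in('top','side'):
    c=r.camera(n); save(c,n+'0.png'); print(n,c['fovy'],c['cx'],c['cy'],-c['R'].T@c['t'])
    for k,z in Z.items():
        p=r.pinpoint(n,k)
        for q in p[:2]:
            uv=q['uv']; zz=.06 if z is None else z
            print(k,np.array(uv),round(q['confidence'],2),atz(c,uv,zz))
s=r.get_obs();print({k:np.array(v) for k,v in s.items()})
E
```

```text
top 44.65601561929635 312.06251204268057 224.31944569662517 [ 0.4315 -0.0261  1.3717]
lever_knob [281.9 221.1] 0.9 [0.5874 0.0193 0.1025]
pointer_tip [287.7 214.9] 0.67 [0.6074 0.0078 0.054 ]
marker_tip [234.9 207.2] 0.5 [0.6265 0.1276 0.054 ]
control_box [426.  240.2] 0.67 [ 0.5503 -0.3169  0.    ]
start_button_top [452.1 238.1] 0.52 [ 0.5491 -0.3635  0.06  ]
stop_button_top [418.6 242.9] 0.43 [ 0.5392 -0.2872  0.06  ]
glue_bottle [252.3 313.3] 0.97 [0.3854 0.0933 0.    ]
glue_bottle [107.7 214.5] 0.55 [0.6206 0.433  0.    ]
screw_jar [416.6 292.2] 0.71 [ 0.4286 -0.2904  0.    ]
screw_jar [314.8 153.7] 0.24 [ 0.7618 -0.0571  0.    ]
mug [118.9 303.7] 0.82 [0.4119 0.4017 0.    ]
wood_block [339.4 326.1] 0.88 [ 0.3531 -0.1082  0.    ]
tape_measure [317.3 150.7] 0.71 [ 0.7691 -0.0632  0.    ]
side 53.742895466444246 323.26973956093667 244.32431037079996 [ 0.1758 -0.6472  0.8787]
damper [282.7 249.9] 0.81 [0.5246 0.0844 0.    ]
lever_knob [317.4 225.3] 0.78 [0.5905 0.0255 0.1025]
pointer_tip [325.1 244.2] 0.66 [0.5985 0.003  0.054 ]
marker_tip [308.  210.3] 0.49 [0.6244 0.1267 0.054 ]
m
[... 340 characters left out ...]

mug [193.5 193.7] 0.85 [ 0.4133  0.4036 -0.    ]
wood_block [381.1 344.6] 0.35 [ 0.5721 -0.2646  0.    ]
tape_measure [391.5 253.4] 0.68 [ 0.7516 -0.0677  0.    ]
tape_measure [256.8 340.2] 0.32 [ 0.352  -0.1168 -0.    ]
{'clock': array(1.3), 'qpos': array([ 1.208 ,  0.3196,  1.5645,  0.    ,  1.2574, -0.02  ]), 'joint_velocities': array([-0.0006,  0.0013, -0.0008,  0.0001, -0.0024, -0.0003]), 'joint_torque': array([ -0.0009, -41.5403, -23.4419,  -0.0003,   0.0003,  -0.    ]), 'tool_pos': array([0.1933, 0.5416, 0.2313]), 'eef_rot': array([ 3.1415, -0.    ,  2.7988]), 'wrist_force': array([ 0.5293,  0.2762, -0.6659]), 'moment': array([ 0.0462, -0.014 ,  0.0279]), 'grip_width': array(0.0854)}
```

View images.

View pics/top0.png

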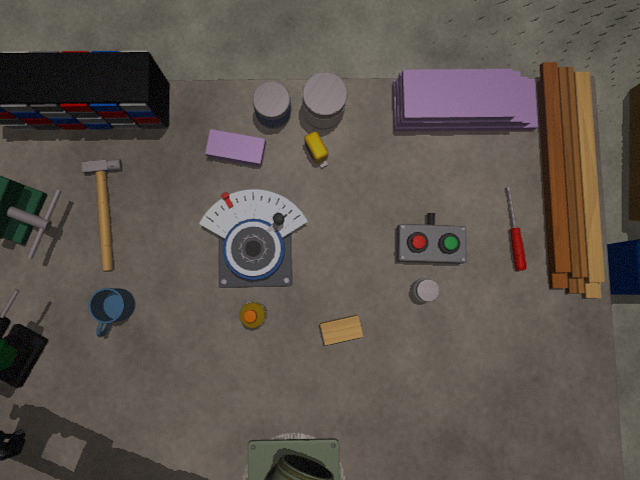

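View pics/side0.png

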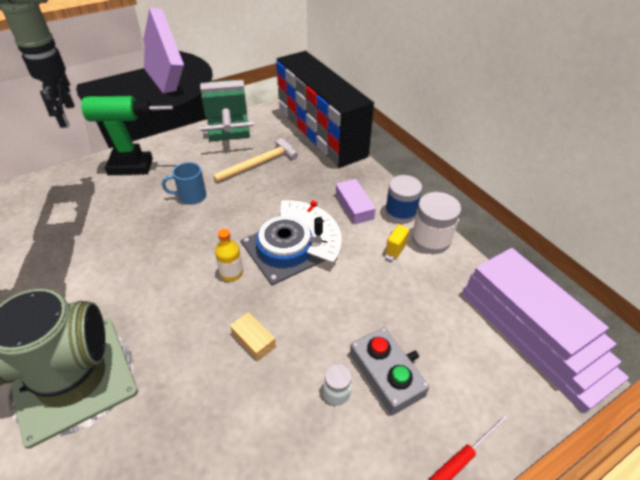

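```bash
python3 - <<'E'
from h import *
np.set_printoptions(precision=4,suppress=True)
c=r.camera('top'); save(c,'top1.png',(190,175,320,295),6)
im=c['image'];hsv=cv2.cvtColor(im,cv2.COLOR_RGB2HSV).astype(int)
H,S,V=hsv[...,0],hsv[...,1],hsv[...,2]
m=np.zeros(H.shape,bool);m[180:295,190:320]=1
blue=(m&(H>100)&(H<130)&(S>130)&(V>60))
v,u=np.nonzero(blue);hull=cv2.convexHull(np.c_[u,v].astype(np.float32));print('blue',cv2.fitEllipse(hull))
red=(m&((H<8)|(H>172))&(S>150)&(V>60));v,u=np.nonzero(red);print('red',len(u),u.mean(),v.mean())
P=np.array([atz(c,(a,b),.055) for a,b in zip(u,v)]);print(P.mean(0))
e=cv2.fitEllipse(hull)[0];C=atz(c,e,.05);print('C z.05',C, 'C z.04',atz(c,e,.04))
q=P-C;print('rad',np.hypot(q[:,0],q[:,1]).min(),np.hypot(q[:,0],q[:,1]).max(),'ang',np.arctan2(*q.mean(0)[[1,0]]))
bl=m&(V<45);bl[:,:265]=0;bl[235:]=0
v,u=np.nonzero(bl);print('knob',len(u),u.mean(),v.mean(),u.min(),u.max(),v.min(),v.max())
# depth highest
f=240/np.tan(np.radians(c['fovy'])/2)
vv,uu=np.mgrid[0:480,0:640];z=c['z_map'];pc=np.stack([(uu-c['cx'])/f*z,(vv-c['cy'])/f*z,z],-1)
W=(pc-c['t'])@c['R']
k=m&(W[...,2]>.118)&(W[...,2]<.132);print('knobtop',k.sum(),W[k].mean(0),W[k].min(0),W[k].max(0))
bt=m&(W[...,2]>.05)&(W[...,2]<.064)&(vv>215);print('ring',W[bt].min(0),W[bt].max(0))
for n,a in(('g',(H>45)&(H<85)),('r',(H<8)|(H>172))):
    mm=np.zeros_like(m);mm[220:265,395:470]=1;k=mm&a&(S>120)
    print(n,k.sum(),W[k].mean(0),np.median(W[k],0),W[k].min(0),W[k].max(0))
E
```

```text
blue ((253.31448364257812, 249.0183868408203), (60.12831497192383, 60.50794982910156), 61.99139404296875)
red 74 226.63513513513513 199.0810810810811
[0.6452 0.1463 0.055 ]
C z.05 [0.531  0.0864 0.05  ] C z.04 [0.5317 0.0872 0.04  ]
rad 0.11021002421237813 0.1444549629882477 ang 0.4830439476607608
knob 48 279.0208333333333 219.75 273 290 213 234
knobtop 94 [0.5918 0.0266 0.1243] [0.5811 0.0161 0.118 ] [0.6032 0.0378 0.1319]
ring [0.4654 0.0116 0.0501] [0.6048 0.1479 0.064 ]
g 153 [ 0.5385 -0.3574  0.0661] [ 0.5379 -0.3568  0.0659] [ 0.5238 -0.373   0.0544] [ 0.5539 -0.3434  0.0723]
r 162 [ 0.5419 -0.2856  0.0658] [ 0.5419 -0.2852  0.0661] [ 0.5271 -0.3012  0.052 ] [ 0.5579 -0.2713  0.0745]
```

View pics/top1.png

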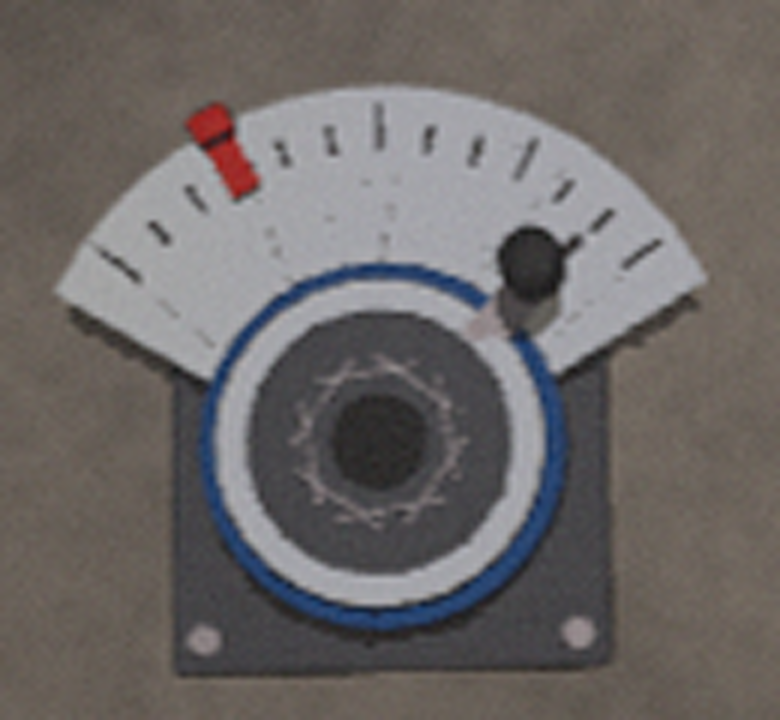

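Emit:
play_rows(rows="-42 -27 0 0 0 0;-42 -27 0 0 0 0;-42 -27 0 0 0 0;-42 -27 0 0 0 0;-42 -27 0 0 0 0;-42 -27 0 0 0 0;-42 -27 0 0 0 0;-42 -27 0 0 0 0;-42 -27 0 0 0 0;-42 -27 0 0 0 0;-42 -27 0 0 0 0;-42 -27 0 0 0 0;-42 -27 0 0 0 0;0 0 0 0 0 0.147;0 0 0 0 0 0.147;0 0 0 0 0 0.147;0 0 0 0 0 0;0 0 0 0 0 0", fingers=38)

```text
clock: 3.6
tool_pos: [0.6048, 0.0115, 0.2312]
eef_rot: [3.134, 0.001, 2.348]
wrist_force: [0.6, -0.5, 0.3]
grip_width: 0.0377
```

Emit:
play_rows(rows="10 0.6 20 0 0 -0.008;10 0.6 25 0 0 -0.007;0 0 25 0 0 0;0 0 20 0 0 0;0 0 0 0 0 0;0 0 0 0 0 0")

```text
clock: 4.35
tool_pos: [0.5929, 0.0281, 0.1408]
eef_rot: [3.131, 0.004, 2.374]
wrist_force: [0.2, 0.2, 0.9]
grip_width: 0.0378
```

```bash
python3 - <<'E'
from h import *
c=r.camera('side'); save(c,'side1.png',(250,140,400,290),4)
E
```

```text
(no output)
```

View pics/side1.png

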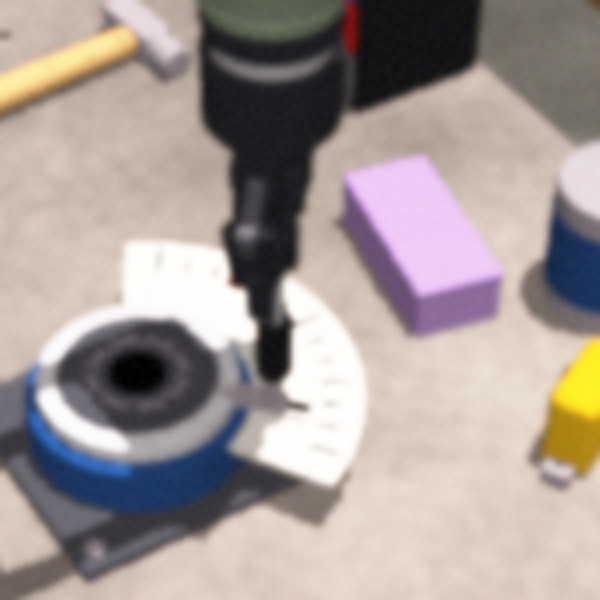

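The tool hangs just above the knob (crop pixel 272,350) and is aligned with it along the lever. Now I'll descend.

Emit:
play_rows(rows="0 -0.5 8 0 0 0;0 -0.5 12 0 0 0;0 0 14 0 0 0;0 0 12 0 0 0;0 0 8 0 0 0;0 0 0 0 0 0;0 0 0 0 0 0")

```text
clock: 5.28
tool_pos: [0.5933, 0.0275, 0.0839]
eef_rot: [3.13, 0.005, 2.374]
wrist_force: [0.3, -0.5, -0.4]
grip_width: 0.0381
```

Emit:
play_rows(rows="0 0 0 0 0 0;0.15 3 0 0 0 -0.04;0.15 5.2 0 0 0 -0.06;0.15 5.2 0 0 0 -0.06;0.15 5.2 0 0 0 -0.06;0.15 5.2 0 0 0 -0.06;0.15 5.2 0 0 0 -0.06;0.15 5.2 0 0 0 -0.06;0.15 5.2 0 0 0 -0.06;0.15 5.2 0 0 0 -0.06;0 0 0 0 0 0", fingers=30)

```text
clock: 6.65
tool_pos: [0.6118, 0.0617, 0.0843]
eef_rot: [-3.135, 0.006, 2.927]
wrist_force: [-0.3, 0.5, 0.4]
grip_width: 0.0299
```

```bash
cat >> h.py <<'E'
def st():
    s=r.get_obs();p=s['tool_pos'];d=np.array(p[:2])-[.531,.0866]
    print('clk %.2f r %.4f ang %.3f yaw-pi %.3f'%(s['clock'],np.hypot(*d),np.arctan2(d[1],d[0]),(s['eef_rot'][2]-np.pi+np.pi)%(2*np.pi)-np.pi),np.round(p,4),np.round(s['wrist_force'],1),s['grip_width'])
E
python3 -c "from h import *;st()"
```

```text
clk 6.65 r 0.0845 ang -0.299 yaw-pi -0.214 [0.6118 0.0617 0.0843] [-0.3  0.5  0.4] 0.029901419368378104
```

Emit:
play_rows(rows="-0.4 4 0 0 0 -0.03;-0.3 5.4 0 0 0 -0.05;-0.3 5.4 0 0 0 -0.05;-0.2 5.4 0 0 0 -0.05;-0.2 5.4 0 0 0 -0.05;-0.1 5.4 0 0 0 -0.05;-0.1 5.4 0 0 0 -0.05;0 5.4 0 0 0 -0.05;0 5.4 0 0 0 -0.05;0 5.4 0 0 0 -0.05;0 5.2 0 0 0 -0.05;0 4 0 0 0 -0.04;0 0 0 0 0 0")

```text
clock: 8.28
tool_pos: [0.6092, 0.1193, 0.0843]
eef_rot: [-3.126, -0.005, -2.758]
wrist_force: [0.2, -0.5, -0.6]
grip_width: 0.0299
```

```bash
python3 - <<'E'
from h import *
st()
c=r.camera('top'); save(c,'top2.png',(190,175,320,295),5)
c=r.camera('side'); save(c,'side2.png',(230,150,370,290),5)
E
```

```text
clk 8.28 r 0.0847 ang 0.396 yaw-pi 0.384 [0.6092 0.1193 0.0843] [ 0.2 -0.5 -0.6] 0.02991523753151861
```

View pics/side2.png

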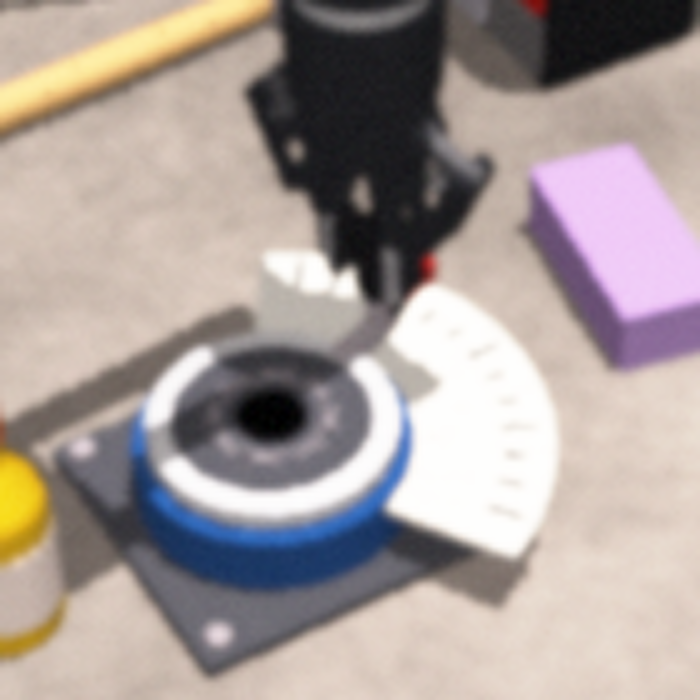

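Emit:
play_rows(rows="0 3.5 0 0 0 -0.04;0 3.5 0 0 0 -0.04;0 0.5 0 0 0 -0.02;0 0 0 0 0 0;0 0 0 0 0 0")

```text
clock: 9.0
tool_pos: [0.6062, 0.1257, 0.0843]
eef_rot: [-3.125, -0.007, -2.651]
wrist_force: [-0.2, -2.3, -0.1]
grip_width: 0.0303
```

```bash
python3 -c "from h import *;st()"
```

```text
clk 9.00 r 0.0847 ang 0.479 yaw-pi 0.490 [0.6062 0.1257 0.0843] [-0.2 -2.3 -0.1] 0.030252055799041538
```

Emit:
play_rows(rows="0 -2.5 0 0 0 0;0 0 -15 0 0 0;0 0 -35 0 0 0;0 0 -45 0 0 0;0 -30 -30 0 0 0;0 -50 0 0 0 0;0 -50 0 0 0 0;0 -50 0 0 0 0;0 -50 0 0 0 0;0 0 0 0 0 0;0 0 0 0 0 0")

```text
clock: 10.38
tool_pos: [0.7221, -0.0778, 0.2295]
eef_rot: [-3.124, 0.013, -2.648]
wrist_force: [-0.6, 0.7, 0.8]
grip_width: 0.0299
```

```bash
cat > meas.py <<'E'
from h import *
import sys
np.set_printoptions(precision=4,suppress=True)
st()
c=r.camera('top'); save(c,sys.argv[1],(195,180,305,285),6)
im=c['image'];hsv=cv2.cvtColor(im,cv2.COLOR_RGB2HSV).astype(int);H,S,V=[hsv[...,i] for i in range(3)]
f=240/np.tan(np.radians(c['fovy'])/2)
vv,uu=np.mgrid[0:480,0:640];z=c['z_map'];W=(np.stack([(uu-c['cx'])/f*z,(vv-c['cy'])/f*z,z],-1)-c['t'])@c['R']
m=np.zeros(H.shape,bool);m[180:295,190:320]=1
C=np.array([.531,.0866])
k=m&(W[...,2]>.118)&(W[...,2]<.132);K=W[k].mean(0)[:2]-C;print('knob',k.sum(),K+C,np.hypot(*K),np.arctan2(K[1],K[0]))
red=m&((H<8)|(H>172))&(S>150)&(V>60);v,u=np.nonzero(red)
P=np.array([atz(c,(a,b),.055)[:2] for a,b in zip(u,v)]).mean(0)-C;print('red',len(u),np.hypot(*P),np.arctan2(P[1],P[0]))
for n in('pointer_tip','marker_tip','lever_knob'):
    for q in r.pinpoint('top',n)[:1]:
        d=atz(c,q['uv'],.1025 if 'knob' in n else .054)[:2]-C; print(n,q['uv'],q['confidence'],np.hypot(*d),np.arctan2(d[1],d[0]))
E
python3 meas.py top3.png
```

```text
clk 10.38 r 0.2521 ang -0.710 yaw-pi 0.493 [ 0.7221 -0.0778  0.2295] [-0.6  0.7  0.8] 0.029878153872507612
knob 97 [0.6069 0.1239] 0.08452742331242123 0.4569334933726632
red 69 0.12870880976172142 0.479910960626098
pointer_tip [231.0, 208.2] 0.88 0.10576980054498389 0.4908695431895243
marker_tip [230.3, 210.3] 0.49 0.10234442282807062 0.5265855047484627
lever_knob [234.2, 213.5] 0.55 0.08302720764947948 0.4601083350767521
```

View pics/top3.png

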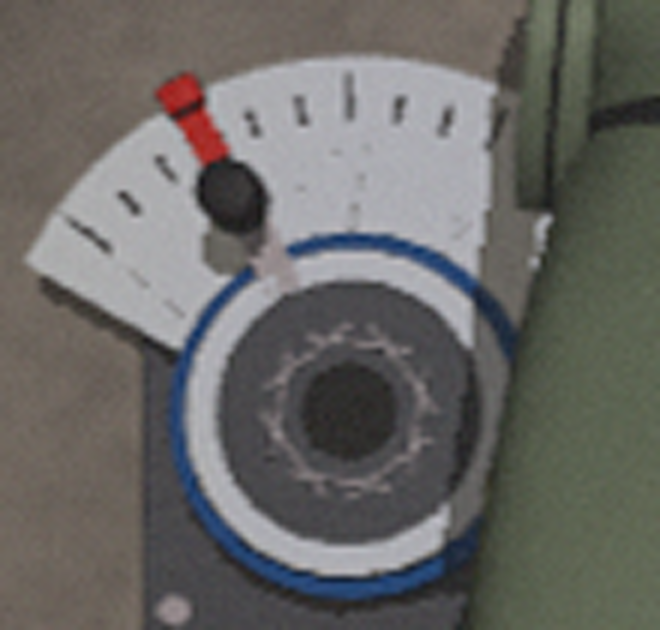

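Seen from above, the knob hides the pointer. The knob reads 0.457 and the marker 0.480, so I'll check from the side camera.

```bash
python3 - <<'E'
from h import *
np.set_printoptions(precision=4,suppress=True)
C=np.array([.531,.0866])
c=r.camera('side')
for n in('pointer_tip','marker_tip','lever_knob'):
    for q in r.pinpoint('side',n)[:1]:
        d=atz(c,q['uv'],.1025 if 'knob' in n else .054)[:2]-C; print(n,q['uv'],q['confidence'],np.hypot(*d),np.arctan2(d[1],d[0]))
hsv=cv2.cvtColor(c['image'],cv2.COLOR_RGB2HSV).astype(int);H,S,V=[hsv[...,i] for i in range(3)]
m=np.zeros(H.shape,bool);m[190:230,290:335]=1
red=m&((H<8)|(H>172))&(S>150)&(V>60);v,u=np.nonzero(red)
P=np.array([atz(c,(a,b),.055)[:2] for a,b in zip(u,v)]).mean(0)-C;print('red',len(u),np.hypot(*P),np.arctan2(P[1],P[0]))
x0,y0,s=280,185,10
big=cv2.resize(c['image'][y0:y0+55,x0:x0+75,::-1],None,fx=s,fy=s,interpolation=cv2.INTER_CUBIC)
for a,col in((.44,(255,0,0)),(.46,(0,255,0)),(.48,(0,0,255)),(.50,(255,0,255))):
    p=[tuple(int(t) for t in (proj(c,[*(C+rr*np.array([np.cos(a),np.sin(a)])),.054])-[x0,y0]+.5)*s) for rr in(.115,.15)]
    cv2.line(big,p[0],p[1],col,1)
cv2.imwrite('pics/side3.png',big)
E
```

```text
pointer_tip [308.1, 209.8] 0.7 0.1033625922590497 0.41417549526833003
marker_tip [305.5, 208.8] 0.52 0.10289312656434971 0.48874739124895517
lever_knob [304.6, 199.0] 0.78 0.08779888494289394 0.4006558955799296
red 42 0.12359863272086759 0.42679468843341273
```

View pics/side3.png

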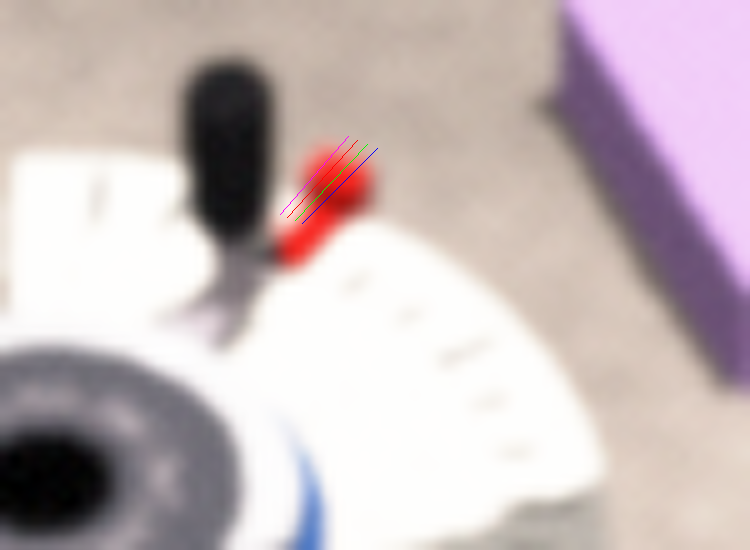

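Both cameras agree that the lever is about 0.023 rad short, roughly 2 mm at the knob. I'll go back and push that far.

Emit:
play_rows(rows="1.2 46 0 0 0 0;1.2 46 0 0 0 0;1.2 46 0 0 0 0;1.2 46 0 0 0 0;1 46 0 0 0 0;0 0 0 0 0 0;0 0 0 0 0 0;0 0 0 0 0 0")

```text
clock: 11.78
tool_pos: [0.6045, 0.1282, 0.2245]
eef_rot: [-3.123, 0.014, -2.647]
wrist_force: [0.2, -0.1, 0.0]
grip_width: 0.03
```

```bash
python3 -c "from h import *;st()"
```

```text
clk 11.78 r 0.0845 ang 0.515 yaw-pi 0.495 [0.6045 0.1282 0.2245] [ 0.2 -0.1  0. ] 0.029970367772060098
```

Emit:
play_rows(rows="-0.3 -5.5 10 0 0 0;0 0 30 0 0 0;0 0 35 0 0 0;0 0 10 0 0 0;0 0 0 0 0 0;0 0 0 0 0 0")

```text
clock: 12.52
tool_pos: [0.613, 0.1173, 0.1366]
eef_rot: [-3.121, 0.016, -2.653]
wrist_force: [-0.5, -0.9, -0.8]
grip_width: 0.0301
```

Emit:
play_rows(rows="2 8 0 -0.02 0.016 0;0 0 0 0 0 0;0 0 0 0 0 0")

```text
clock: 12.9
tool_pos: [0.6084, 0.1242, 0.1391]
eef_rot: [-3.141, 0.004, -2.653]
wrist_force: [-0.5, 0.3, 0.1]
grip_width: 0.03
```

Emit:
play_rows(rows="1 0 5 0 0 0;0 0 10 0 0 0;0 0 14 0 0 0;0 0 14 0 0 0;0 0 9 0 0 0;0 0 0 0 0 0;0 0 0 0 0 0")

```text
clock: 13.78
tool_pos: [0.6069, 0.1237, 0.0822]
eef_rot: [3.142, 0.001, -2.653]
wrist_force: [0.5, 0.4, 1.3]
grip_width: 0.03
```

```bash
python3 -c "from h import *;st()"
```

```text
clk 13.78 r 0.0845 ang 0.455 yaw-pi 0.489 [0.6069 0.1237 0.0822] [0.5 0.4 1.3] 0.03004068211354369
```

Emit:
play_rows(rows="0 2 0 0 0 0;0 1.5 0 0 0 0;0 0.6 0 0 0 0;0 0 0 0 0 0;0 0 0 0 0 0")

```text
clock: 14.4
tool_pos: [0.6058, 0.1268, 0.0831]
eef_rot: [-3.139, 0.003, -2.653]
wrist_force: [-0.2, -1.3, -1.4]
grip_width: 0.0302
```

```bash
python3 -c "from h import *;st()"
```

```text
clk 14.40 r 0.0849 ang 0.493 yaw-pi 0.489 [0.6058 0.1268 0.0831] [-0.2 -1.3 -1.4] 0.030234901135855804
```

Emit:
play_rows(rows="0 1.3 0 0 0 0;0 0 0 0 0 0;0 0 0 0 0 0")

```text
clock: 14.78
tool_pos: [0.6055, 0.1278, 0.0831]
eef_rot: [-3.139, 0.004, -2.653]
wrist_force: [1.4, -1.6, -1.4]
grip_width: 0.0301
```

```bash
python3 -c "from h import *;st()"
```

```text
clk 14.78 r 0.0851 ang 0.506 yaw-pi 0.489 [0.6055 0.1278 0.0831] [ 1.4 -1.6 -1.4] 0.03009081421671301
```

Emit:
play_rows(rows="0 -2.7 0 0 0 0;0 0 -15 0 0 0;0 0 -35 0 0 0;0 0 -45 0 0 0;0 -30 -40 0 0 0;0 -50 0 0 0 0;0 -50 0 0 0 0;0 -50 0 0 0 0;0 -50 0 0 0 0;20 -40 0 0 0 0;20 -40 0 0 0 0;20 -40 0 0 0 0;0 0 0 0 0 0;0 0 0 0 0 0")

```text
clock: 16.52
tool_pos: [0.7226, -0.2176, 0.24]
eef_rot: [-3.136, 0.022, -2.649]
wrist_force: [0.7, -0.1, -0.6]
grip_width: 0.0298
```

```bash
python3 meas.py top4.png; python3 - <<'E'
from h import *
C=np.array([.531,.0866])
c=r.camera('side'); x0,y0=280,185
cv2.imwrite('pics/side4.png',cv2.resize(c['image'][y0:y0+55,x0:x0+75,::-1],None,fx=10,fy=10,interpolation=cv2.INTER_CUBIC))
for n in('pointer_tip','marker_tip','lever_knob'):
    for q in r.pinpoint('side',n)[:1]:
        d=atz(c,q['uv'],.1025 if 'knob' in n else .054)[:2]-C; print(n,q['uv'],q['confidence'],np.hypot(*d),np.arctan2(d[1],d[0]))
E
```

```text
clk 16.52 r 0.3595 ang -1.009 yaw-pi 0.492 [ 0.7226 -0.2176  0.24  ] [ 0.7 -0.1 -0.6] 0.029811988257714663
knob 95 [0.606  0.1257] 0.08456737717931494 0.48101258353464776
red 70 0.12891969906778972 0.4818277066102206
pointer_tip [228.1, 208.4] 0.94 0.10869923230256365 0.5459160632523332
marker_tip [233.1, 207.5] 0.38 0.10500869039429649 0.4438962177569041
lever_knob [234.9, 214.0] 0.71 0.08134735008446596 0.4493833319700665
pointer_tip [305.6, 210.3] 0.6 0.09824108148101146 0.45634885212885196
marker_tip [305.0, 209.2] 0.6 0.10094505882132182 0.4918198626047688
lever_knob [301.9, 199.8] 0.69 0.08159708428712457 0.44499948270288003
```

View pics/side4.png

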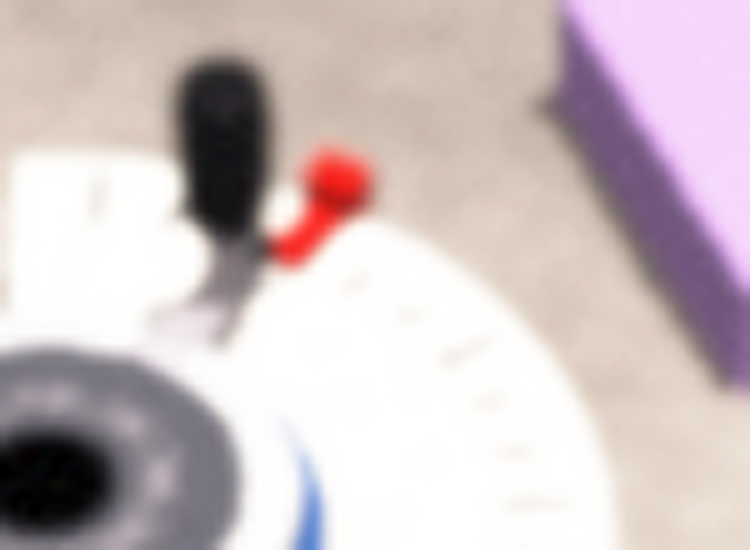

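View pics/top4.png

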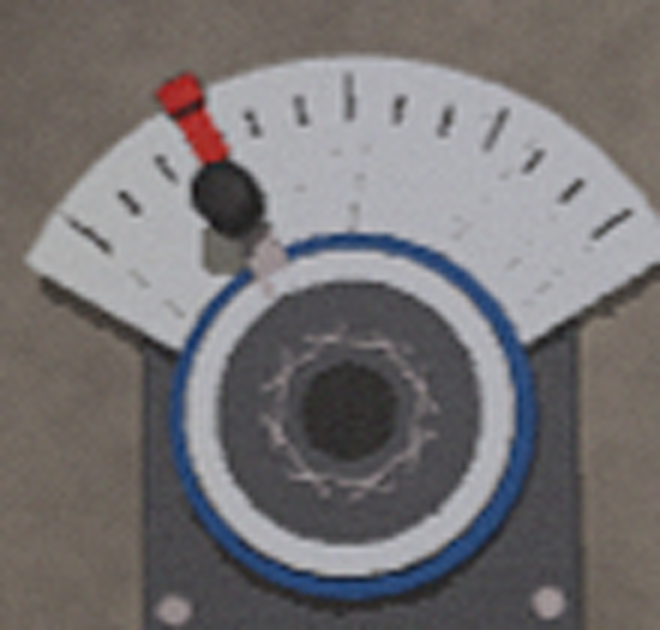

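Top view: knob angle 0.481, marker 0.482, and in the side view the pointer meets the tongue's inner end. The lever is set. Next is the green button at about (0.539, -0.357).

Emit:
play_rows(rows="45 -7.2 0 -0.006 0.022 0;45 -7.2 15 0 0 0;45 -7.2 15 0 0 0;45 -7.2 15 0 0 0;45 -7.2 15 0 0 0;0 0 0 0 0 0;0 0 0 0 0 0;0 0 0 0 0 0", fingers=0)

```text
clock: 17.92
tool_pos: [0.5509, -0.3353, 0.1772]
eef_rot: [-3.118, -0.028, -2.688]
wrist_force: [-0.2, 0.2, -0.0]
grip_width: 0.0004
```

```bash
python3 - <<'E'
from h import *
st(); c=r.camera('side'); save(c,'side5.png',(310,240,470,420),4)
E
```

```text
clk 17.93 r 0.4224 ang -1.524 yaw-pi 0.454 [ 0.5509 -0.3353  0.1772] [-0.2  0.2 -0. ] 0.000362623789052025
```

View pics/side5.png

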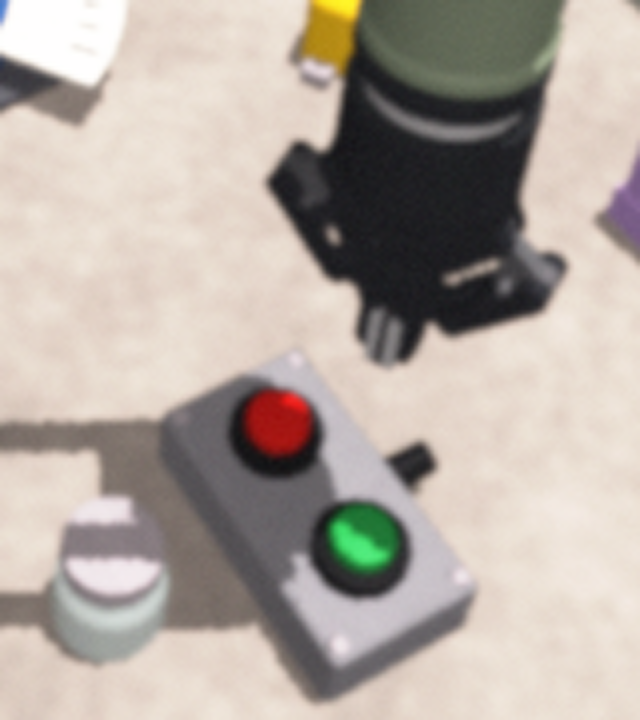

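Emit:
play_rows(rows="10 -7 0 -0.024 -0.028 0;10 -7 0 0 0 0;0 0 20 0 0 0;0 0 30 0 0 0;0 0 20 0 0 0;0 0 0 0 0 0;0 0 0 0 0 0")

```text
clock: 18.85
tool_pos: [0.5478, -0.3483, 0.108]
eef_rot: [-3.124, -0.016, -2.717]
wrist_force: [-0.6, -0.3, -0.4]
grip_width: 0.0002
```

```bash
python3 - <<'E'
from h import *
st(); c=r.camera('side')
hsv=cv2.cvtColor(c['image'],cv2.COLOR_RGB2HSV).astype(int);H,S,V=[hsv[...,i] for i in range(3)]
for q in r.pinpoint('side','start_button_top')[:2]: print(q,atz(c,q['uv'],.066))
print('tcp px',proj(c,r.get_obs()['tool_pos']))
save(c,'side6.png',(340,300,450,410),6)
E
```

```text
clk 18.85 r 0.4352 ang -1.532 yaw-pi 0.425 [ 0.5478 -0.3483  0.108 ] [-0.6 -0.3 -0.4] 0.00018030711868512143
tcp px [403.69179259 353.27760574]
```

View pics/side6.png

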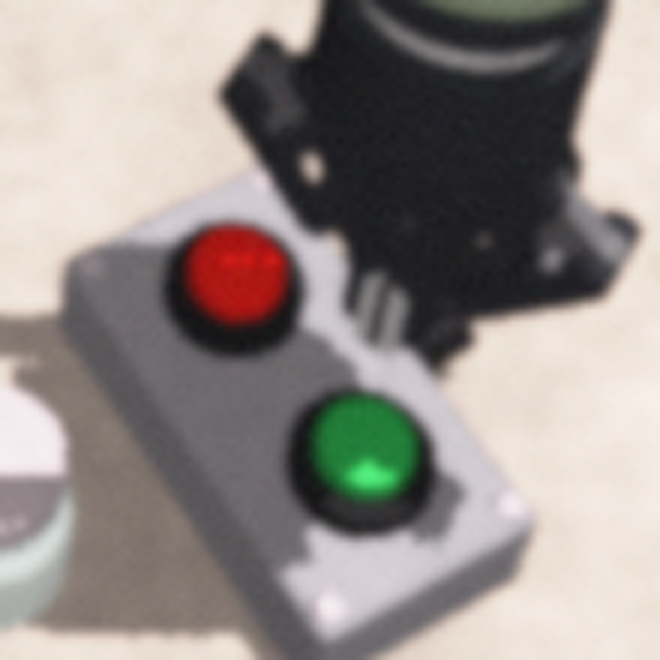

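Emit:
play_rows(rows="5.5 -2.5 0 -0.018 -0.016 0;5.5 -2.5 0 0 0 0;0 0 10 0 0 0;0 0 10 0 0 0;0 0 0 0 0 0;0 0 0 0 0 0")

```text
clock: 19.7
tool_pos: [0.5439, -0.3515, 0.088]
eef_rot: [-3.133, -0.011, -2.732]
wrist_force: [-0.4, 0.6, 0.4]
grip_width: -0.0001
```

```bash
python3 - <<'E'
from h import *
st(); c=r.camera('side')
hsv=cv2.cvtColor(c['image'],cv2.COLOR_RGB2HSV).astype(int);H,S,V=[hsv[...,i] for i in range(3)]
m=np.zeros(H.shape,bool);m[330:410,360:440]=1;k=m&(H>45)&(H<85)&(S>120);v,u=np.nonzero(k)
print(len(u),u.min(),u.max(),v.min(),v.max(),'tcp px',proj(c,r.get_obs()['tool_pos']))
uv=((u.min()+u.max())/2,v.max()-8.5);print('btn ~',atz(c,uv,.066))
for zz in(.066,): print(proj(c,[.540,-.357,zz]),proj(c,[.54,-.373,zz]),proj(c,[.524,-.357,zz]))
E
```

```text
clk 19.70 r 0.4383 ang -1.541 yaw-pi 0.410 [ 0.5439 -0.3515  0.088 ] [-0.4  0.6  0.4] -0.00010646703050316759
256 391 409 366 383 tcp px [401.63433422 361.21073575]
btn ~ [ 0.53402767 -0.36352171  0.066     ]
[400.34245256 370.28188225] [405.67922481 376.92562303] [393.6190315  374.35376986]
```

Emit:
play_rows(rows="5.5 -2.5 0 -0.009 -0.011 0;5.5 -2.5 0 0 0 0;0 0 0 0 0 0;0 0 0 0 0 0")

```text
clock: 20.25
tool_pos: [0.5389, -0.356, 0.0887]
eef_rot: [-3.134, -0.009, -2.744]
wrist_force: [-0.1, -0.9, -0.1]
grip_width: -0.0001
```

Emit:
play_rows(rows="3 -2 8 0 0 0;0 0 8 0 0 0;0 0 3 0 0 0;0 0 3 0 0 0;0 0 2 0 0 0;0 0 0 0 0 0")

```text
clock: 21.0
tool_pos: [0.5372, -0.3585, 0.0635]
eef_rot: [-3.133, -0.011, -2.745]
wrist_force: [-0.4, 0.4, 3.6]
grip_width: 0.0002
```

Emit:
play_rows(rows="0 0 2 0 0 0;0 0 2 0 0 0;0 0 1 0 0 0;0 0 0 0 0 0")

```text
clock: 21.5
tool_pos: [0.5372, -0.3585, 0.0616]
eef_rot: [-3.132, -0.01, -2.745]
wrist_force: [-0.5, 0.7, 4.6]
grip_width: 0.0002
```

Emit:
play_rows(rows="0 0 3 0 0 0;0 0 3 0 0 0;0 0 3 0 0 0;0 0 0 0 0 0")

```text
clock: 22.0
tool_pos: [0.5373, -0.3585, 0.062]
eef_rot: [-3.128, -0.008, -2.746]
wrist_force: [-1.8, 1.9, 3.7]
grip_width: -0.0
```

Emit:
play_rows(rows="0 0 5 0 0 0")

```text
clock: 22.12
tool_pos: [0.5376, -0.3587, 0.0605]
eef_rot: [-3.127, -0.007, -2.746]
wrist_force: [-8.5, 5.8, 34.2]
grip_width: 0.0003
```

Force jumped to 34 N at z = 0.0605, about 6 mm below first contact, so the button is bottomed out. Releasing.

Emit:
play_rows(rows="0 0 -2 0 0 0;0 0 -10 0 0 0;0 0 -30 0 0 0;0 0 -40 0 0 0;0 0 -40 0 0 0;0 0 -40 0 0 0;0 0 0 0 0 0;0 0 0 0 0 0")

```text
clock: 23.12
tool_pos: [0.5379, -0.3557, 0.2257]
eef_rot: [-3.128, -0.008, -2.746]
wrist_force: [-1.0, -0.1, -0.7]
grip_width: -0.0003
```

```bash
python3 meas.py top5.png; python3 - <<'E'
from h import *
c=r.camera('side');save(c,'side7.png')
c=r.camera('top')
for k in('glue_bottle','screw_jar','mug','wood_block','tape_measure'):
    q=r.pinpoint('top',k)
    if q: print(k,q[0]['uv'],atz(c,q[0]['uv'],0))
E
```

```text
clk 23.12 r 0.4424 ang -1.555 yaw-pi 0.396 [ 0.5379 -0.3557  0.2257] [-1.  -0.1 -0.7] -0.0002553135018319343
knob 94 [0.6059 0.1256] 0.0844258643235812 0.47961205012860947
red 70 0.12884592076794152 0.48184149119189423
pointer_tip [231.0, 207.6] 0.78 0.10698832783898574 0.4848214485399037
marker_tip [234.9, 210.1] 0.5 0.09782260054772272 0.43253521914244325
lever_knob [232.9, 211.1] 0.64 0.08907088272661154 0.4621558212044764
glue_bottle [254.7, 311.3] [0.38991447 0.08775216 0.        ]
mug [118.5, 303.6] [0.41211833 0.40266174 0.        ]
wood_block [337.9, 328.2] [ 0.34837685 -0.10464766  0.        ]
tape_measure [315.5, 153.5] [ 0.76225465 -0.0588136   0.        ]
```

View pics/side7.png

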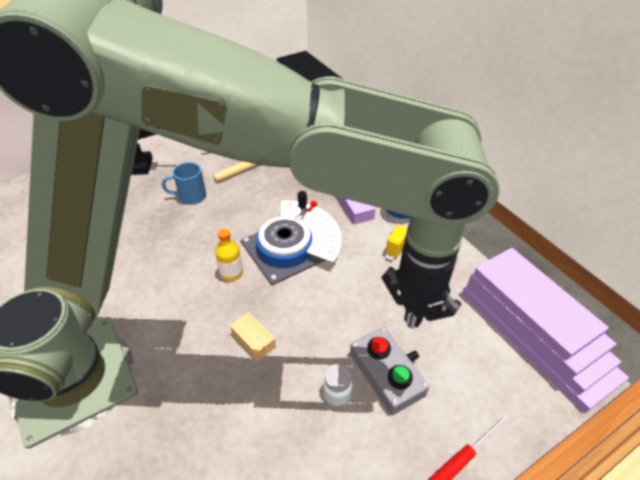

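All the things visible stand where they did, the lever is on the marker (0.480 against 0.482), and the button has sprung back. Handing in.

```bash
python3 -c "from h import *;print(r.close_job())"
```

```text
the job is handed in; nothing more can be done
None
```

I set the damper lever to the red marker, then pressed the green start button and released it. I handed the job in at about 23 s, with the robot touching nothing.

- **Lever:** I pushed the knob round with the fingertips open around it, measured it, and pushed again to make up a 2 mm shortfall. From above, the knob's angle is 0.480 rad and the marker's is 0.482. In that view the knob hides the pointer, so I set the lever by the knob. The side view shows the pointer meeting the inner end of the marker.
- **Network readings:** These disagreed with that by up to about 0.06 rad in both directions, more than the lever needed, so I didn't use them for the setting.
- **Start button:** I pressed it with closed fingertips down to z = 0.0605, about 6 mm below where I reckon contact began. The force rose from about 5 N to 34 N there, so I take it as fully down. I could not read its travel directly. It looked back up in the last picture.
- **Everything else:** The red marker did not move, and the stop button was not touched. The bottle, mug, wood block and tape measure are where they were to within about 8 mm, which is the scatter of the networks' readings. I checked the jar, screwdriver and foam only by eye. The arm hid most of the hammer in the last picture.

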